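# Seat a guard column and snap its holder shut

### The arm

A 7-joint arm with a two-finger parallel gripper is mounted at the origin on the work surface. World frame = base frame: x ahead of the robot, y to its left, z up, the work surface at z = 0. Lengths are in mm, angles in degrees, forces in N, time in s.
With the tool pointing down it reaches from about 425 to 875 mm from the base axis. Payload 4.7 kg.
Tool frame: the origin (TCP) lies between the finger pads; the fingertips stand 14 mm ahead of it and the grasp point (between the pads) lies 5 mm behind it; z points along the fingers, y is the line along which they close (so a half turn about z gives the same grasp; the last joint's range is limited). The gripper opens to 85 mm and grips with 20 to 120 N. Pads are 22 mm wide; open, the fingers measure 114 mm over their backs; the gripper's body (76 mm by 85 mm) begins 54 mm behind the grasp point. The pads swing forward as they close: fully open they stand 13 mm farther back than shut.
Start: joints at [74.834, 18.392, -4.016, 83.108, 1.295, 78.541, -3.26], TCP at [178.861, -624.926, 245.349] pointing down, gripper open.
Joint ranges: [-163.93, 163.93], [-17.29, 119.83], [-79.2, 71.16], [3.27, 140.29], [-89.18, 269.18], [5.43, 117.66], [-154.24, 154.24]. Speed limits (degrees/s): [147.25, 147.25, 180, 180, 180, 180, 180].

### API

Orientations are given as a 3x3 rotation matrix whose columns are the frame's x, y, z axes.
In Python, from bench import r, optics gives the robot as it stands.
- The arm moves only by the tool carry_out, never from a script. Its argument "rows" is text: rows parted by semicolons, each of 5 numbers parted by spaces: the opening, from 0 (shut) to 1 (fully open), then the shift along the tool's x, y, z in m, then the turn about the tool's z in rad. In form: jaw dx dy dz twist; .... A call has exactly 10 rows; each row shifts and turns the commanded pose from where the row before left it, along the tool's axes as they then stand; what a row does not reach is not made up. A row lasts 1/10 s, in which the tool goes at most 50 mm and 8.59 degrees, less where a joint would pass 70% of its speed; a pose out of reach is approached as far as the arm can. A call is refused whole if a number of a shift passes 0.05 or a number of a turn 0.15, either way. A call with a gripper value outside its range is refused whole. The fingers move at their own pace and stop on an object; "squeeze" is the grip in N (left out, the last holds). Time passes only in rows, so rows that do not move let the fingers close, or fill a call up. It gives the time, the measured TCP pose, the force, the opening and the grip force at its end, in the units of the state.
- r.sense(): the state, without advancing time (a new reading comes with each control period).
- optics.grab_frame(name): name is "scene" or "top"; returns the picture (384x512x3 uint8, red, green, blue); there is no depth.
- optics.camera_model(name): a dict with "camera_matrix" (3x3 intrinsics, pixels), "k1" (the pictures are not rectified: a ray, as slopes to the right and down, at radius r is drawn at 1 + k1 r^2 times it, then the intrinsics apply), "eye" and "rotation" of the camera in the world. Camera axes: x right, y up, looking along -z (the intrinsics and any distortion apply to the point x, -y, -z); pixel columns grow to the right and rows downward; lengths in mm; the calibration is good to about 2 mm. A picture is of the moment at which its call begins. camera_model takes no time and is no camera call.
- r.hand_in(): hands the job in; it is judged then, once.
Trained networks look in the newest picture that a camera, given by its name, has taken for a name from the list of things; names that differ only in an ending like _2 or _b are one class to them, and where a whole thing is asked for, a point or a joint stands for the part that bears it (a point fixed in the world has none). Each returns a list of dicts, best first, with "conf" (0 to 1); they miss things now and then, are a little off and sometimes report something else, mostly with a low value. They report only what shows in the picture. A call takes as long as a camera call.
- optics.spot_in(camera, name): "bbox" ([left, top, right, bottom] in pixels, round what is visible of it).
- optics.silhouettes(camera, name): "pixels" (384x512 bool, what is visible of it) and "bbox" ([left, top, right, bottom] in pixels, round what is visible of it).
- optics.mark_of(camera, name): "location" ([column, row] in pixels: a listed point, or the origin of a listed thing).
The state is a dict: "time": time; "joint_pos": joint angles; "joint_velocities": joint speeds; "joint_efforts": joint torques, N m; "tcp_pos": TCP position; "tcp_rot": TCP orientation; "force": force on the tool from outside, world axes, zero at the start; "wrist_torque": the same for the moment, N m; "gripper_width": finger opening in mm; "grip_force": force on a finger pad.
Only numpy, scipy, OpenCV 4.12 (cv2) and the standard library are available. Lean on these libraries where they do the work, as an engineer would, in place of code of your own. Each camera call takes 0.05 s, during which the arm holds its last target. There are 200 camera calls.

### The job

With the fingertips, push the steel guard column with the blue rear cap along its cradle until its front end is fully home against the black inlet block, then push the red lever over towards the inlet block, past its dead point, until it snaps into lock. Only push: do not lift the column out of the cradle, leave the vials, wrench, bottles and flask alone, and finish with the hand clear.

Things in the scene. Friction and masses are not known exactly. Their poses are not given: they have to be found in the camera images.
- holder: Fixed aluminium column holder; plate 150 (own x -73 to +77) x 250 mm (own y), top at 12 mm. Origin on the bench under it; x points away from the robot at yaw 0, y along the cradle to the inlet block, z up. Cradle at x -30 mm: flat floor at 12 mm between two rails 27 mm apart, rising 8 mm above it, y -120 to +85. Lever plane: x +45; brackets 54 mm high at x 30 to 60, y 15 to 45.
- inlet_face (a point): Centre of the face of the black inlet block (56 mm in holder x, 30 in y, top 48 mm above the bench) against which the column's front end must rest: holder x -30, y +85, z +24 mm.
- cartridge_center (a point): Centre of the loose steel guard column, on its axis, 24 mm above the bench. 90 mm long, along the cradle; 14 mm neck, 24 mm diameter caps with flat ends: steel front cap 12 mm long, blue rear cap 20 mm. Starts 30 to 65 mm short of home; slides with under 2 N. Home: 45 mm from the inlet face (holder y +40). Push its rear end with a fingertip kept above the rails (over 22 mm above the bench).
- lever_pivot (a point): The lever's pivot: holder own x +45, y +30 mm, 40 mm above the bench; its axis is the holder's x.
- lever_end (a point): Far end of the red lever's grip, on its centre line, 105 mm from the pivot. The grip is a round bar of 20 mm diameter from 40 mm out to the end. Open, it leans 0.75 rad from upright to the holder's -y (end 117 mm above the bench); locked, 0.85 rad to +y; upright it is 145 mm high.
- lever (a joint): Lever angle, rad: 0 open (start), 0.75 upright, 1.6 locked. A spring drives it from its dead point at 1.0: short of it the lever springs back open, beyond it it snaps to 1.6 and stays. Pushing the grip takes 3 to 6 N. It carries a steel arm that, open, stands across the cradle (holder y 20 to 45, up to 85 mm above the bench) and, locking, drops behind the column's front cap.
- vial_a: Bystander, leave alone: white-capped amber sample vial, 27 mm diameter, 58 mm high. Origin: centre of its underside.
- vial_b: Bystander, leave alone: black-capped amber sample vial, 27 mm diameter, 58 mm high. Origin: centre of its underside.
- wrench: Bystander, leave alone: steel wrench, 150 mm long, lying on the bench. Origin: at its middle, on its underside.
- wash_blue: Bystander, leave alone: blue-topped wash bottle, 64 mm diameter, 190 mm high with its spout. Origin: centre of its underside.
- wash_red: Bystander, leave alone: red-topped wash bottle, 64 mm diameter, 190 mm high with its spout. Origin: centre of its underside.
- wash_green: Bystander, leave alone: green-topped wash bottle, 64 mm diameter, 190 mm high with its spout. Origin: centre of its underside.
- flask: Bystander, leave alone: amber volumetric flask, 68 mm diameter at the base, 170 mm high. Origin: centre of its underside.

How it is judged (in metres and radians):
On the way, in this order (a step that is already met when the one before it is completed fails the run):
1. the column is fully home against the inlet block while the lever is still open (y of cartridge_center in the frame of holder between 0.037 and 0.044 m and x of cartridge_center in the frame of holder between -0.036 and -0.024 m and z of cartridge_center in the frame of holder below 0.028 m and value of joint lever below 0.4 rad), for 0.2 s.
2. the lever is snapped into lock with the column home (y of cartridge_center in the frame of holder between 0.037 and 0.044 m and x of cartridge_center in the frame of holder between -0.036 and -0.024 m and z of cartridge_center in the frame of holder below 0.028 m and value of joint lever above 1.5 rad), for 0.2 s.
At the end, for the whole second after the job is handed in: The column lies in its cradle with its front end within 3 mm of the inlet block, and the lever is locked (joint above 1.5 of 1.6 rad) and still (all of step 2 and velocity of joint lever below 0.1 rad/s); the robot touches nothing.
It fails at once if the guard column is lifted from its cradle (more than about 14 mm) (z of cartridge_center in the frame of holder above 0.038 m).
It fails at once if a sample vial is knocked over or shifted more than 30 mm ((distance of vial_a from where it was at the start of the episode above 0.03 m or angle between vial_a's own z axis and vertical above 0.5 rad) or (distance of vial_b from where it was at the start of the episode above 0.03 m or angle between vial_b's own z axis and vertical above 0.5 rad)).
It fails at once if the wrench is shifted more than 30 mm (distance of wrench from where it was at the start of the episode above 0.03 m).
It fails at once if a wash bottle is knocked over or shifted more than 30 mm ((distance of wash_blue from where it was at the start of the episode above 0.03 m or angle between wash_blue's own z axis and vertical above 0.5 rad) or (distance of wash_red from where it was at the start of the episode above 0.03 m or angle between wash_red's own z axis and vertical above 0.5 rad) or (distance of wash_green from where it was at the start of the episode above 0.03 m or angle between wash_green's own z axis and vertical above 0.5 rad)).
It fails at once if the flask is knocked over or shifted more than 30 mm ((distance of flask from where it was at the start of the episode above 0.03 m or angle between flask's own z axis and vertical above 0.5 rad)).
It also fails if it takes over 48 s, if anything falls off the work surface, if the arm or the gripper's body presses on something with over 40 N, if the wrist force passes 120 N, or if a joint passes its speed limit or range.

## Working session

There is one attempt and no reset: what is moved stays moved. The work goes in short steps, Python scripts to look and compute and a tool call to move; the robot and the scene stay as the last step left them, time stands still between calls to the robot, and variables do not carry over. Pictures are saved under pics/ and viewed, at most 10 in all, crops included, and the job is handed in when it is done.

Besides the shell and the picture viewer there is one more tool, called after "Request:" as a command line: name --argument value ..., lists and objects as JSON in quotes. carry_out: Moves the arm, as the interface text tells. Its arguments: {"type":"object","properties":{"rows":{"type":"string"},"squeeze":{"type":"number"}},"required":["rows"]}

```bash
mkdir -p pics
cat > h.py <<'E'
import numpy as np, cv2
from bench import r, optics
def cam(n):
    m=optics.camera_model(n); return np.array(m["camera_matrix"]),m["k1"],np.array(m["eye"],float),np.array(m["rotation"],float)
def ray(n,p):
    K,k1,e,R=cam(n); u=np.linalg.inv(K)@[p[0],p[1],1]; d=u[:2]; s=d.copy()
    for _ in range(20): s=d/(1+k1*(s@s))
    v=R@np.array([s[0],-s[1],-1]); return e,v/np.linalg.norm(v)
def proj(n,P):
    K,k1,e,R=cam(n); c=R.T@(np.array(P,float)-e); s=np.array([c[0],-c[1]])/-c[2]; s=s*(1+k1*(s@s)); return (K@[s[0],s[1],1])[:2]
def tri(a,b,na="scene",nb="top"):
    e1,v1=ray(na,a); e2,v2=ray(nb,b)
    t=np.linalg.lstsq(np.c_[v1,-v2],e2-e1,rcond=None)[0]; p,q=e1+t[0]*v1,e2+t[1]*v2
    return (p+q)/2,np.linalg.norm(p-q)
def atz(n,p,z):
    e,v=ray(n,p); return e+v*(z-e[2])/v[2]
E
python3 - <<'E'
from h import *
np.set_printoptions(precision=1,suppress=True)
s=r.sense(); print(s["time"],s["tcp_pos"],s["tcp_rot"],s["force"],s["gripper_width"])
for n in("scene","top"):
    im=optics.grab_frame(n); cv2.imwrite(f"pics/{n}0.png",im[:,:,::-1]); print(n,cam(n)[2])
M={}
for k in("holder","inlet_face","cartridge_center","lever_pivot","lever_end","vial_a","wrench","wash_blue","flask"):
    for n in("scene","top"):
        M[n,k]=optics.mark_of(n,k)
        print(n,k,[(np.round(d["location"],1),round(d["conf"],2)) for d in M[n,k][:3]])
    if M["scene",k] and M["top",k]: print("  ->",*tri(M["scene",k][0]["location"],M["top",k][0]["location"]))
E
```

```text
0.0 [ 178.7 -624.4  244.2] [[ 1.   0.3 -0. ]
 [ 0.3 -1.   0. ]
 [-0.  -0.  -1. ]] [-0.5 -0.2 -0.7] 85.2915913988144
scene [1160.1 -788.3 1270.5]
top [ 483.     0.6 1228.1]
scene holder [(array([260.5, 184.6]), 0.66)]
top holder [(array([232.2, 204.2]), 0.79), (array([198.4, 167.8]), 0.7)]
  -> [547.   85.3   8.9] 13.653473599202941
scene inlet_face [(array([266.5, 162.3]), 0.9), (array([279.9, 176.9]), 0.25)]
top inlet_face [(array([203.4, 221.1]), 0.56)]
  -> [500.2 174.2  12.6] 1.5998194235876484
scene cartridge_center [(array([254.7, 178.9]), 0.53)]
top cartridge_center [(array([231.1, 213.3]), 0.53)]
  -> [519.8  87.9  17. ] 12.809994865820116
scene lever_pivot [(array([279.8, 176. ]), 0.79)]
top lever_pivot [(array([218.5, 189.6]), 0.76)]
  -> [590.7 126.4  45.5] 4.14257483165302
scene lever_end [(array([269.9, 172.3]), 0.56), (array([122.7, 279.8]), 0.37), (array([256.1, 179.9]), 0.28)]
top lever_end [(array([243. , 187.2]), 0.64), (array([423. , 247.3]), 0.51), (array([202., 220.]), 0.21)]
  -> [593.3  53.9 130. ] 4.721369847302873
scene vial_a [(array([288.9, 210.7]), 0.61), (array([305.6, 181.1]), 0.48)]
top vial_a [(array([246.8, 165.3]), 0.65), (array([194.2, 165.5]), 0.59)]
  -> [675.1  50.7  -2.1] 8.869439837506032
scene wrench [(array([172. , 315.4]), 0.67), (array([232.9, 169.1]), 0.63), (array([262.5, 188. ]), 0.43)]
top wrench [(array([224.6, 248.8]), 0.53)]
  -> [  276.1    11.6 -1032.7] 424.4728805698326
scene wash_blue [(array([121.6, 283.6]), 0.68), (array([269.5, 162.7]), 0.21)]
top wash_blue [(array([422.2, 244.8]), 0.85)]
  -> [ 437.7 -473.1    2.2] 1.9715797296670114
scene flask []
top flask [(array([120.1, 234.2]), 0.67)]
```

Run:
```python
import cv2
t=cv2.imread("pics/top0.png"); s=cv2.imread("pics/scene0.png")
cv2.imwrite("pics/t1.png",cv2.resize(t[140:290,160:310],(600,600),interpolation=cv2.INTER_CUBIC))
cv2.imwrite("pics/s1.png",cv2.resize(s[115:235,190:340],(750,600),interpolation=cv2.INTER_CUBIC))
```

```text
(no output)
```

View pics/top0.png

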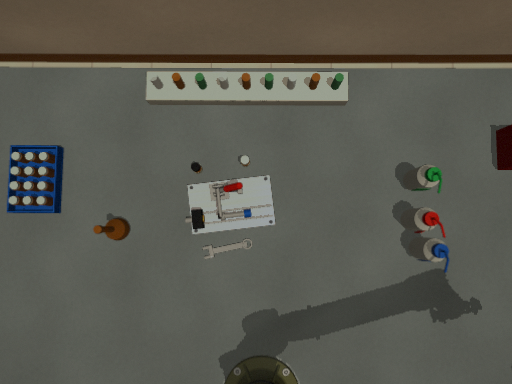

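View pics/t1.png

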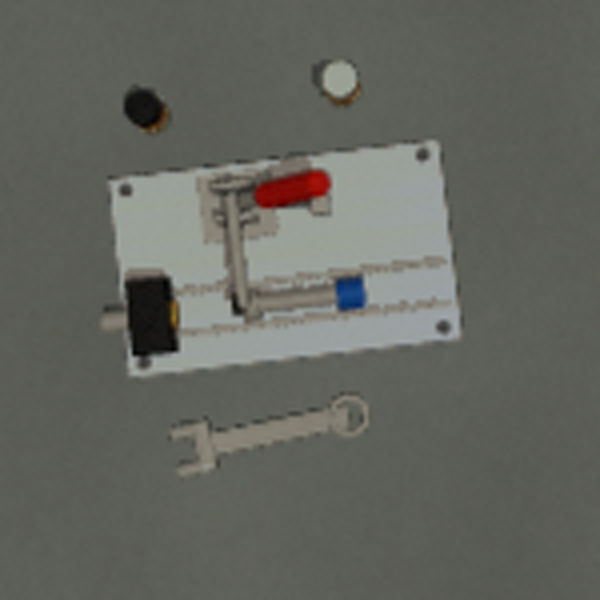

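View pics/s1.png

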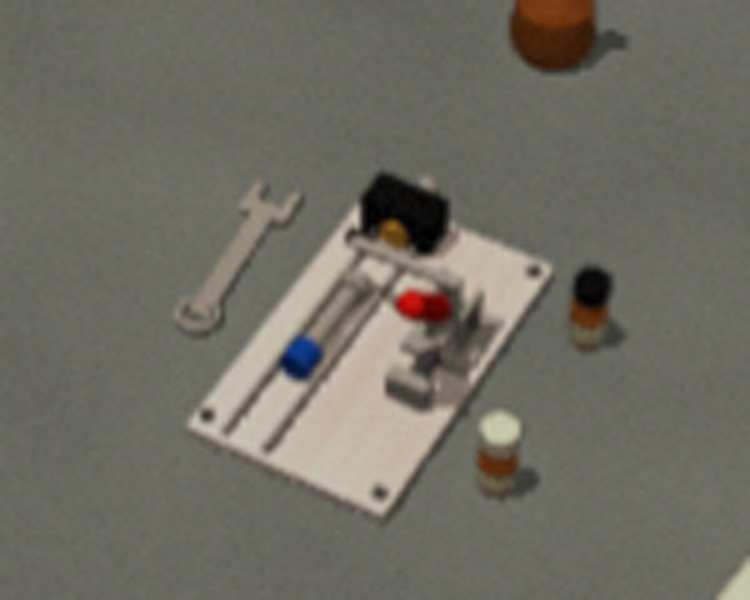

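Top view: plate corners at about (187,185), (269,175), (275,224) and (193,234). The inlet block is left at (198,219), the blue cap at (247.5,213) and the red grip at (233,187). The vials lie beyond the plate and the wrench is on the robot side. The scene view agrees.

```bash
cat >> h.py <<'E'
from scipy.optimize import least_squares
def H(x,P):
    c,s=np.cos(x[2]),np.sin(x[2]); return np.array([x[0]+c*P[0]-s*P[1],x[1]+s*P[0]+c*P[1],P[2]])
E
python3 - <<'E'
from h import *
np.set_printoptions(precision=1,suppress=True)
T=lambda a,b:(160+a/4-.4,140+b/4-.4); S=lambda a,b:(190+a/5-.4,115+b/5-.4)
obs=[("top",T(109,180),(77,125,12)),("top",T(438,140),(77,-125,12)),("top",T(461,338),(-73,-125,12)),("top",T(131,376),(-73,125,12)),
("scene",S(555,265),(77,125,12)),("scene",S(380,520),(77,-125,12)),("scene",S(190,425),(-73,-125,12))]
def f(x,cams=("top","scene")): return np.concatenate([proj(n,H(x,P))-p for n,p,P in obs if n in cams])
for c in [("top",),("scene",),("top","scene")]:
    q=least_squares(f,[547,85,0.1],args=(c,)); print(c,q.x[:2],np.degrees(q.x[2]),q.fun)
x=q.x; np.save("hold.npy",x)
for n in("top","scene"):
    im=cv2.imread(f"pics/{n}0.png").astype(int); b,g,rr=im[...,0],im[...,1],im[...,2]
    for nm,m in(("blue",(b>90)&(b>1.8*rr)),("red",(rr>90)&(rr>2.5*g))):
        m=m.astype(np.uint8); k,l,st,ce=cv2.connectedComponentsWithStats(m)
        for i in range(1,k):
            if 180<ce[i][0]<310 and 130<ce[i][1]<240 and st[i][4]>8: print(n,nm,ce[i],st[i])
    for P in [(-30,85,24),(45,30,40),(45,30-71.6,117),(-30,-40,24)]: print(n,P,proj(n,H(x,P)),H(x,P))
E
```

```text
('top',) [550.3  93.7] 7.242875603111074 [-0.2 -0.4  0.2 -0.2  0.5  0.1 -0.5  0.5]
('scene',) [550.3  91. ] 7.0855638601169035 [ 0.2  0.5  0.7 -0.6 -0.9  0.1]
('top', 'scene') [550.1  92.9] 7.143081285250975 [ 0.1 -0.4  0.5 -0.1  0.8  0.2 -0.3  0.5  0.4  0.1  1.1 -1.  -0.6 -0.2]
top blue [247.2 213.1] [244 210   7   7  44]
top red [232.4 186.8] [224 183  18   9 109]
top (-30, 85, 24) [203.3 218. ] [509.8 173.5  24. ]
top (45, 30, 40) [218.5 190.2] [591.  128.2  40. ]
top (45, -41.599999999999994, 117) [241.5 184.6] [600.   57.2 117. ]
top (-30, -40, 24) [245.4 213.1] [525.3  49.5  24. ]
scene blue [250.2 184.6] [247 182   7   6  26]
scene red [273.4 175.3] [269 173  11   6  34]
scene (-30, 85, 24) [268.9 161.4] [509.8 173.5  24. ]
scene (45, 30, 40) [280.7 176.7] [591.  128.2  40. ]
scene (45, -41.599999999999994, 117) [271.3 175.4] [600.   57.2 117. ]
scene (-30, -40, 24) [251.1 185. ] [525.3  49.5  24. ]
```

```bash
cat >> h.py <<'E'
def plan(p,yaw,q,yawq,n,k=3):
    """rows from world p,yaw to q,yawq in n steps, tool pointing down; rounding carried over"""
    p=np.array(p,float); y=yaw; out=[]
    for i in range(n):
        d=(np.array(q)-p)/(n-i)/1000; c,s=np.cos(y),np.sin(y)
        v=np.round([c*d[0]+s*d[1], s*d[0]-c*d[1], -d[2]],k); t=round(-(yawq-y)/(n-i),3)
        out.append("0 %g %g %g %g"%(*v,t))
        p+=1000*np.array([c*v[0]+s*v[1], s*v[0]-c*v[1], -v[2]]); y-=t
    for i in range(0,n,10): print("; ".join(out[i:i+10]))
    print("end",p,np.degrees(y))
E
python3 - <<'E'
from h import *
x=np.load("hold.npy"); s=r.sense(); R=np.array(s["tcp_rot"]); y=np.arctan2(R[1,0],R[0,0]); print(np.degrees(y),s["tcp_pos"])
q=H(x,(-30,-100,230)); print(q)
plan([178.861,-624.926,245.349],y,q,x[2]+np.pi/2,20)
E
```

```text
15.976505555142358 [ 178.85622802 -624.90339207  245.32594663]
[532.7942436  -10.06846179 230.        ]
0 0.025 -0.025 0.001 -0.071; 0 0.027 -0.023 0.001 -0.071; 0 0.029 -0.021 0.001 -0.071; 0 0.03 -0.019 0.001 -0.071; 0 0.031 -0.016 0.001 -0.071; 0 0.033 -0.014 0.001 -0.071; 0 0.033 -0.012 0.001 -0.071; 0 0.034 -0.01 0.001 -0.071; 0 0.035 -0.007 0.001 -0.071; 0 0.035 -0.005 0.001 -0.071
0 0.035 -0.002 0.001 -0.071; 0 0.036 0.001 0 -0.071; 0 0.035 0.003 0.001 -0.071; 0 0.035 0.005 0 -0.071; 0 0.035 0.008 0.001 -0.07; 0 0.034 0.01 0 -0.071; 0 0.033 0.013 0.001 -0.07; 0 0.032 0.015 0 -0.071; 0 0.031 0.018 0.001 -0.07; 0 0.03 0.019 0 -0.071
end [532.55740849  -9.87223307 230.349     ] 97.16462512517998
```

Request:
carry_out --rows "0 0.025 -0.025 0.001 -0.071; 0 0.027 -0.023 0.001 -0.071; 0 0.029 -0.021 0.001 -0.071; 0 0.03 -0.019 0.001 -0.071; 0 0.031 -0.016 0.001 -0.071; 0 0.033 -0.014 0.001 -0.071; 0 0.033 -0.012 0.001 -0.071; 0 0.034 -0.01 0.001 -0.071; 0 0.035 -0.007 0.001 -0.071; 0 0.035 -0.005 0.001 -0.071"

```text
time: 2.0
tcp_pos: [355.4, -315.8, 235.6]
tcp_rot: [[0.547, 0.837, 0.0], [0.837, -0.547, -0.001], [-0.0, 0.001, -1.0]]
force: [1.5, 0.1, 0.4]
gripper_width: 0.2
grip_force: 0.0
```

Request:
carry_out --rows "0 0.035 -0.002 0.001 -0.071; 0 0.036 0.001 0 -0.071; 0 0.035 0.003 0.001 -0.071; 0 0.035 0.005 0 -0.071; 0 0.035 0.008 0.001 -0.07; 0 0.034 0.01 0 -0.071; 0 0.033 0.013 0.001 -0.07; 0 0.032 0.015 0 -0.071; 0 0.031 0.018 0.001 -0.07; 0 0.03 0.019 0 -0.071"

```text
time: 3.0
tcp_pos: [533.2, -8.7, 230.5]
tcp_rot: [[-0.127, 0.992, 0.001], [0.992, 0.127, -0.001], [-0.001, 0.001, -1.0]]
force: [0.4, -1.1, -1.1]
gripper_width: -0.1
grip_force: 0.0
```

Request:
carry_out --rows "0 0 0 0.02 0; 0 0 0 0.02 0; 0 0 0 0.02 0; 0 0 0 0.02 0; 0 0 0 0.02 0; 0 0 0 0.02 0; 0 0 0 0.02 0; 0 0 0 0.02 0; 0 0 0 0.02 0; 0 0 0 0.006 0"

```text
time: 4.0
tcp_pos: [531.1, -10.0, 42.4]
tcp_rot: [[-0.125, 0.992, -0.003], [0.992, 0.125, 0.0], [0.001, -0.003, -1.0]]
force: [-1.1, 0.2, -0.4]
gripper_width: -0.0
grip_force: 0.0
```

Run:
```python
from h import *
t=optics.grab_frame("top")[...,::-1]; s=optics.grab_frame("scene")[...,::-1]; st=r.sense(); print(st["tcp_pos"],st["force"])
a=cv2.resize(t[165:245,180:290],None,fx=3.6,fy=3.6,interpolation=cv2.INTER_CUBIC); b=cv2.resize(s[140:220,215:325],None,fx=3.6,fy=3.6,interpolation=cv2.INTER_CUBIC)
cv2.imwrite("pics/c2.png",np.hstack([a,b]))
```

```text
[531.97240435  -9.85810749  43.69190467] [0.09621024 0.34170543 0.18230995]
```

View pics/c2.png

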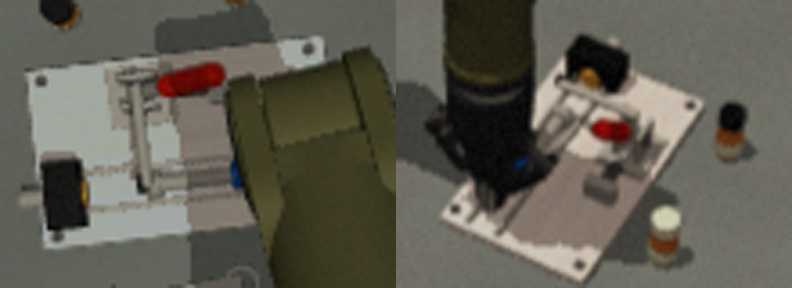

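The fingertips stand in line with the cradle behind the blue cap (cap at right picture (520,165)), clear of the lever. Pushing along tool x.

Request:
carry_out --rows "0 0.008 0 0 0; 0 0.008 0 0 0; 0 0.008 0 0 0; 0 0.008 0 0 0; 0 0.006 0 0 0; 0 0.006 0 0 0; 0 0.006 0 0 0; 0 0.006 0 0 0; 0 0.006 0 0 0; 0 0.003 0 0 0"

```text
time: 5.1
tcp_pos: [524.3, 55.4, 44.3]
tcp_rot: [[-0.125, 0.992, -0.0], [0.992, 0.125, 0.0], [0.0, -0.0, -1.0]]
force: [0.2, -0.3, 0.2]
gripper_width: -0.1
grip_force: 0.5
```

Run:
```python
from h import *
t=optics.grab_frame("top")[...,::-1]; s=optics.grab_frame("scene")[...,::-1]; st=r.sense(); print(st["tcp_pos"],st["force"],H([0,0,-np.load("hold.npy")[2]],st["tcp_pos"]-np.r_[np.load("hold.npy")[:2],0]))
a=cv2.resize(t[165:245,180:290],None,fx=3.6,fy=3.6,interpolation=cv2.INTER_CUBIC); b=cv2.resize(s[140:220,215:325],None,fx=3.6,fy=3.6,interpolation=cv2.INTER_CUBIC)
cv2.imwrite("pics/c3.png",np.hstack([a,b]))
```

```text
[524.28578536  55.43424908  44.22196416] [0.63867841 0.79896206 0.98900368] [-30.29731772 -33.94766775  44.22196416]
```

View pics/c3.png

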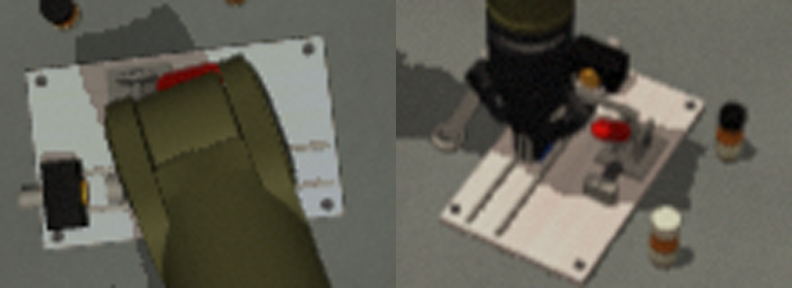

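The front cap now shows past the arm at about (112,190), roughly 18 mm from the inlet face at (88,195). Continuing in small steps.

Request:
carry_out --rows "0 0.003 0 0 0; 0 0.003 0 0 0; 0 0.002 0 0 0; 0 0.002 0 0 0; 0 0.001 0 0 0; 0 0.001 0 0 0; 0 0.001 0 0 0; 0 0.001 0 0 0; 0 0 0 0 0; 0 0 0 0 0"

```text
time: 6.2
tcp_pos: [522.8, 68.6, 44.3]
tcp_rot: [[-0.125, 0.992, 0.0], [0.992, 0.125, 0.0], [0.0, 0.0, -1.0]]
force: [-0.5, 0.2, -0.2]
gripper_width: -0.2
grip_force: 0.0
```

Request:
carry_out --rows "0 0.001 0 0 0; 0 0.001 0 0 0; 0 0.001 0 0 0; 0 0.001 0 0 0; 0 0 0 0 0; 0 0 0 0 0; 0 0 0 0 0; 0 0 0 0 0; 0 0 0 0 0; 0 0 0 0 0"

```text
time: 7.2
tcp_pos: [522.2, 72.5, 44.3]
tcp_rot: [[-0.125, 0.992, -0.0], [0.992, 0.125, -0.0], [-0.0, -0.0, -1.0]]
force: [-0.1, 0.4, 0.7]
gripper_width: 0.0
grip_force: 0.0
```

Run:
```python
from h import *
f=[]
for i in range(4):
    t=optics.grab_frame("top")[...,::-1]; f.append(r.sense()["force"])
print(np.mean(f,0)); st=r.sense(); print(H([0,0,-np.load("hold.npy")[2]],st["tcp_pos"]-np.r_[np.load("hold.npy")[:2],0]))
s=optics.grab_frame("scene")[...,::-1]
a=cv2.resize(t[190:240,180:230],None,fx=8,fy=8,interpolation=cv2.INTER_CUBIC); b=cv2.resize(s[140:190,235:285],None,fx=8,fy=8,interpolation=cv2.INTER_CUBIC)
cv2.imwrite("pics/c4.png",np.hstack([a,b]))
```

```text
[-0.01033743  0.35605617  0.26194263]
[-30.20922883 -16.82332866  44.30365167]
```

View pics/c4.png

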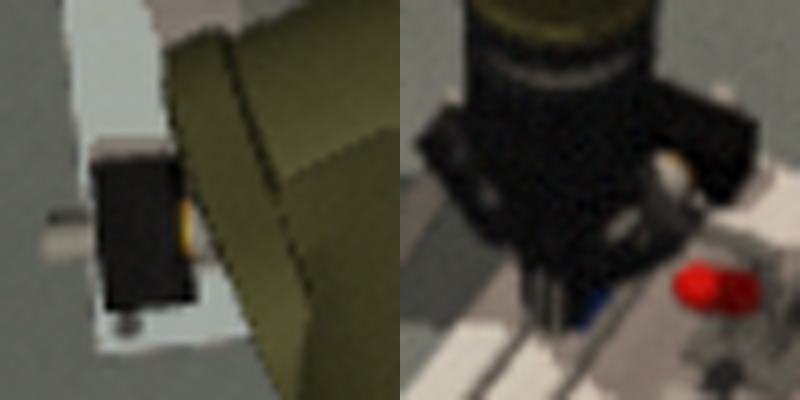

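The front cap almost touches the yellow seat at (190,230) in the left half. I'll creep in until the force rises.

Request:
carry_out --rows "0 0.0005 0 0 0; 0 0.0005 0 0 0; 0 0.0005 0 0 0; 0 0.0005 0 0 0; 0 0 0 0 0; 0 0 0 0 0; 0 0 0 0 0; 0 0 0 0 0; 0 0 0 0 0; 0 0 0 0 0"

```text
time: 8.45
tcp_pos: [522.0, 74.5, 44.3]
tcp_rot: [[-0.125, 0.992, -0.0], [0.992, 0.125, 0.0], [0.0, -0.0, -1.0]]
force: [0.5, 0.0, 0.0]
gripper_width: -0.0
grip_force: 0.0
```

Request:
carry_out --rows "0 0.0005 0 0 0; 0 0.0005 0 0 0; 0 0.0005 0 0 0; 0 0.0005 0 0 0; 0 0 0 0 0; 0 0 0 0 0; 0 0 0 0 0; 0 0 0 0 0; 0 0 0 0 0; 0 0 0 0 0"

```text
time: 9.45
tcp_pos: [521.9, 75.4, 44.3]
tcp_rot: [[-0.124, 0.992, 0.0], [0.992, 0.124, -0.001], [-0.001, -0.0, -1.0]]
force: [0.8, -5.5, 1.1]
gripper_width: -0.1
grip_force: 2.7
```

Force rose to 5.5 N with the tip stopping short, so the column is home. Now back off, rise and cross to behind the lever.

Request:
carry_out --rows "0 -0.004 0 0 0; 0 -0.016 0 0 0; 0 -0.02 0 0 0; 0 -0.02 0 0 0; 0 -0.01 0 -0.03 0; 0 0 0 -0.03 0; 0 0 0 -0.015 0; 0 0 0 0 0; 0 0 0 0 0; 0 0 0 0 0"

```text
time: 10.45
tcp_pos: [529.3, 7.4, 117.7]
tcp_rot: [[-0.125, 0.992, -0.003], [0.992, 0.125, 0.0], [0.001, -0.003, -1.0]]
force: [-0.5, 0.4, 0.4]
gripper_width: -0.1
grip_force: 0.0
```

Request:
carry_out --rows "0 0 0.015 0 0; 0 0 0.015 0 0; 0 0 0.015 0 0; 0 0 0.015 0 0; 0 0 0.015 0 0; 0 0 0 0 0; 0 0 0 0 0; 0 0 0 0 0; 0 0 0 0 0; 0 0 0 0 0"

```text
time: 11.45
tcp_pos: [604.4, 16.1, 119.3]
tcp_rot: [[-0.125, 0.992, -0.0], [0.992, 0.125, -0.001], [-0.001, -0.0, -1.0]]
force: [0.1, -0.2, -0.9]
gripper_width: 0.1
grip_force: 0.0
```

Run:
```python
from h import *
x=np.load("hold.npy")
t=optics.grab_frame("top")[...,::-1]; s=optics.grab_frame("scene")[...,::-1]; st=r.sense(); print(H([0,0,-x[2]],st["tcp_pos"]-np.r_[x[:2],0]),st["force"])
a=cv2.resize(t[165:245,180:290],None,fx=3.6,fy=3.6,interpolation=cv2.INTER_CUBIC); b=cv2.resize(s[140:220,215:325],None,fx=3.6,fy=3.6,interpolation=cv2.INTER_CUBIC)
cv2.imwrite("pics/c5.png",np.hstack([a,b]))
```

```text
[ 44.58999875 -82.93001094 119.44635748] [-0.18441499 -0.18061601 -0.35793974]
```

View pics/c5.png

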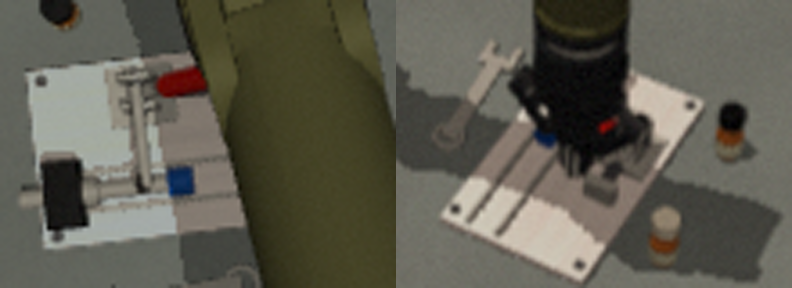

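The column lies home (front cap touching the block at (85,188), blue cap at (180,180)) and the lever is still open. The fingertips are behind the grip end, so I push the lever.

Request:
carry_out --rows "0 0.007 0 0 0; 0 0.007 0 0 0; 0 0.007 0 0 0; 0 0.007 0 0 0; 0 0.007 0 0 0; 0 0.007 0 0 0; 0 0.007 0 0 0; 0 0.007 0 0 0; 0 0.007 0 0 0; 0 0.007 0 0 0"

```text
time: 12.55
tcp_pos: [596.9, 83.6, 120.0]
tcp_rot: [[-0.123, 0.992, 0.001], [0.992, 0.123, -0.004], [-0.004, 0.001, -1.0]]
force: [0.6, -5.0, 3.1]
gripper_width: -0.1
grip_force: 2.3
```

Request:
carry_out --rows "0 0.006 0 0 0; 0 0.006 0 0 0; 0 0.006 0 0 0; 0 0.006 0 0 0; 0 0.006 0 0 0; 0 0.006 0 0 0; 0 0.006 0 0 0; 0 0.006 0 0 0; 0 0.004 0 0 0; 0 0.002 0 0 0"

```text
time: 13.55
tcp_pos: [589.1, 140.4, 119.2]
tcp_rot: [[-0.126, 0.992, -0.0], [0.992, 0.126, 0.001], [0.001, -0.0, -1.0]]
force: [-0.3, 0.8, -0.3]
gripper_width: -0.1
grip_force: 0.0
```

The force is gone, so the lever has probably snapped. Back off, lift clear and check.

Request:
carry_out --rows "0 -0.01 0 0 0; 0 -0.01 0 -0.02 0; 0 -0.02 0 -0.03 0; 0 -0.03 0 -0.03 0; 0 -0.04 0 -0.03 0; 0 -0.04 0 -0.02 0; 0 -0.045 0 0 0; 0 -0.045 0 0 0; 0 -0.03 0 0 0; 0 0 0 0 0"

```text
time: 14.55
tcp_pos: [622.3, -137.7, 248.4]
tcp_rot: [[-0.113, 0.994, -0.001], [0.994, 0.113, -0.003], [-0.003, -0.002, -1.0]]
force: [0.0, -0.9, 0.5]
gripper_width: -0.4
grip_force: 0.0
```

Run:
```python
from h import *
x=np.load("hold.npy")
t=optics.grab_frame("top")[...,::-1]; s=optics.grab_frame("scene")[...,::-1]; st=r.sense(); print(st["tcp_pos"],st["force"],st["time"])
for n in("top","scene"):
  print(n,"locked end exp",proj(n,H(x,(45,109,109))),"home blue exp",proj(n,H(x,(-30,5,24))))
a=cv2.resize(t[165:245,180:290],None,fx=3.6,fy=3.6,interpolation=cv2.INTER_CUBIC); b=cv2.resize(s[140:220,215:325],None,fx=3.6,fy=3.6,interpolation=cv2.INTER_CUBIC)
cv2.imwrite("pics/c6.png",np.hstack([a,b]))
```

```text
[ 622.63885008 -130.28064279  248.90540838] [0.3820102  0.35115737 0.31327573] 14.65
top locked end exp [187.43641477 191.24916201] home blue exp [230.24169026 214.85806489]
scene locked end exp [292.63426335 147.81155614] home blue exp [257.65679047 176.25820854]
```

View pics/c6.png

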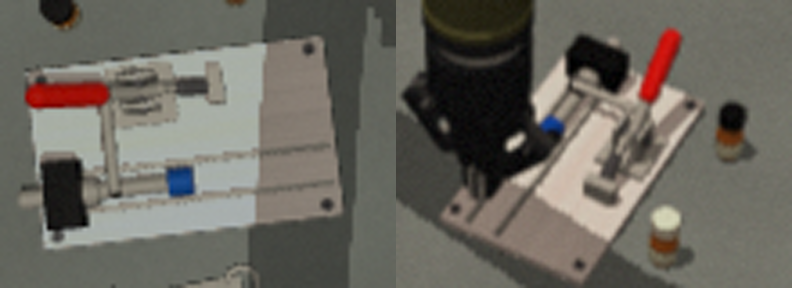

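The red grip end is at (187,192) and the blue cap at (230,215). Both match the predicted locked and home positions (187.4,191.2) and (230.2,214.9), and the hand is clear.

```bash
python3 -c "
from bench import r
print(r.hand_in())"
```

```text
the job is handed in; nothing more can be done
None
```

The guard column was pushed home against the inlet block and the red lever snapped into lock; the last pictures show both in place with the hand clear, and the job was handed in at about 15 s of the 48 s allowed, with no verdict shown.

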